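# Seat the board carrier and hold the press shield at its mark

### The arm

A 7-joint arm with a two-finger parallel gripper is mounted at the origin on the work surface. World frame = base frame: x ahead of the robot, y to its left, z up, the work surface at z = 0. Lengths are in mm, angles in rad, forces in N, time in s.
With the tool pointing down it reaches from about 400 to 850 mm from the base axis. Payload 10.4 kg.
Tool frame: the origin (TCP) lies between the finger pads; the fingertips stand 17 mm ahead of it and the grasp point (between the pads) lies 2 mm behind it; z points along the fingers, y is the line along which they close (so a half turn about z gives the same grasp; the last joint's range is limited). The gripper opens to 85 mm and grips with 20 to 120 N. Pads are 22 mm wide; open, the fingers measure 114 mm over their backs; the gripper's body (76 mm by 85 mm) begins 54 mm behind the grasp point. The pads swing forward as they close: fully open they stand 13 mm farther back than shut.
Start: joints at [-1.298, 0.332, -0.065, 1.46, 0.022, 1.35, -0.088], TCP at [182.177, 597.88, 248.338] pointing down, gripper open.
Joint ranges: [-2.6, 2.6], [-0.5, 2.12], [-1.47, 1.34], [0.16, 2.42], [-1.27, 4.41], [0.06, 2.06], [-2.6, 2.6]. Speed limits (rad/s): [2.22, 2.22, 2.79, 2.79, 3.14, 3.14, 3.14].

### API

Orientations are given as a unit quaternion [w, x, y, z].
In Python, from plant import bot, claw, get_image, job, spotter gives the robot as it stands. Calls block until the motion is done:
- bot.movep(position, orientation): joint-space move of the TCP to a pose.
- bot.servo_line(position, ori=None, velocity=150, force_limit=None): straight line of the TCP; ori=None keeps the orientation; velocity is the mean speed in mm/s. With force_limit (N) it stops when the force on the tool has changed by that much, and returns True; else False.
- bot.goto_joints(angles): joint-space move.
- claw.gripper_to(opening): finger opening in mm; the grip force is fixed at half the most; returns when the fingers have stopped.
- bot.sleep(seconds).
- bot.inverse_kinematics(position, orientation): joint angles nearest the present ones, or None.
- get_image(name): name is "side" or "top" or "wrist"; returns a dict with "pixels" (480x640x3 uint8, red, green, blue), "depth" (480x640 float32, mm along the optical axis (not along the pixel's ray), 0 where there is no reading), "K" (3x3 intrinsics, pixels), "origin" and "rotation" of the camera in the world; the wrist camera has in their place "T_tool_cam" (4x4, takes a point from camera to tool coordinates, whose origin is the TCP and whose axes are the flange's). Camera axes: x right, y down, z forward; pixel columns grow to the right and rows downward; lengths in mm; the calibration is good to about 2 mm. A picture is of the moment at which its call begins: read the wrist's pose just before it.
A pose or a line that the arm cannot do raises bot.Unreachable and nothing moves.
- job.hand_in(): hands the job in; it is judged then, once.
Trained networks look in a picture, given as the dict that the camera call returned (one of the last four; its "shot" number tells which), for a name from the list of things; names that differ only in an ending like _2 or _b are one class to them, and where a whole thing is asked for, a point or a joint stands for the part that bears it (a point fixed in the world has none). Each returns a list of dicts, best first, with "score" (0 to 1); they miss things now and then, are a little off and sometimes report something else, mostly with a low value. They report only what shows in the picture. A call takes as long as a camera call. They do not tell look-alikes from the thing itself.
- spotter.look_for(picture, name): "location" ([x, y, z] in mm, in world coordinates, good to about 4 mm: the middle of the surface that is visible of it).
Readings, each from a call of its own:
- bot.current_clock(): time.
- bot.current_joints(): joint angles.
- bot.current_joint_velocities(): joint speeds.
- bot.current_joint_efforts(): joint torques, N m.
- bot.current_tcp_pos(): TCP position.
- bot.current_eef_rot(): TCP orientation.
- bot.current_force(): force on the tool from outside, world axes, zero at the start.
- bot.current_ft_torque(): the same for the moment, N m.
- bot.current_opening(): finger opening in mm.
- bot.current_gripper_force(): force on a finger pad.
Only numpy, scipy, OpenCV 4.12 (cv2) and the standard library are available. Lean on these libraries where they do the work, as an engineer would, in place of code of your own. Each camera call takes 0.05 s, during which the arm holds its last target. There are 200 camera calls.

### The job

Push the board carrier along its guides under the grey hood until you feel it come up gently against the stop hidden in there, leaving the shield alone meanwhile. Then pull the clear spring-return shield out over the carrier by its upright steel handle until its pointer stands over the small black mark block, and keep it there: you finish while still holding the shield at the mark, as it springs back when let go. Do not disturb the things lying around the fixture or unseat the carrier.

Things in the scene. Friction and masses are not known exactly. Their poses are not given: they have to be found in the camera images.
- fixture: Aluminium base plate 320 x 220 x 12 mm with two steel guide bars along x, inner faces 113 mm apart, tops 42 mm above the table, from x = -120 mm; a grey hood over its far end (x = 30 to 160 mm, 180 mm wide, top 83 mm above the table). Origin: centre of its underside, on the table; x points along the guides into the hood, z up. Its place and yaw (within 0.3 rad of the robot's x) vary.
- carrier: Loose board carrier: reddish-brown frame 130 (x) x 110 x 20 mm tall with a green circuit board, 0.21 to 0.42 kg, flat on the base plate (12 mm above the table) between the guides, 1.5 mm play each side. Origin: centre of its underside, x along the guides into the hood. It starts 40 to 80 mm short of the stop, sticking out towards the robot; sliding it takes 1 to 5 N.
- carrier_front (a point): Middle of the carrier's leading face (towards the hood), 10 mm above its underside, 65 mm along x from its origin.
- carrier_back (a point): Middle of the carrier's near outer face (towards the robot), 10 mm above its underside: the upright face to push on, reached from above. Only 10 to 25 mm of base plate lies before it at the start (beyond that the table, 12 mm lower).
- stop_face (a point): Middle of the near face of the steel stop, 80 mm wide, 20 mm tall, under the hood and out of sight, fixed 35 to 60 mm along the fixture's x from its origin; x axis as the fixture's. The carrier is seated when its leading face touches this one; more than 45 N on the stop is too hard.
- shield (a joint): Travel of the clear plastic shield out of the hood towards the robot (the fixture's -x), in m: 0 sprung fully back, 0.085 at its end. The spring pulls it back with 5 N at 0, growing by 1.2 N per 10 mm. Plate 165 x 146 x 4 mm, underside 42 mm above the table (10 mm over the carrier), near edge 10 mm nearer the robot than the handle's middle.
- shield_handle (a point): Near the top of the shield's upright steel handle, on its middle: a plate 12 mm thick (fixture's x), 70 mm wide (y), rising 36 mm above the shield plate to 82 mm above the table. At rest it is at x = -25 mm of the fixture, 49 mm before the hood. Pinch it from above across its 12 mm, fingers before and behind it.
- pointer (a point): On the shield's pointer, a steel blade 3 mm wide sticking out sideways at the shield's left (+y) edge, 88 mm from the handle's middle and in line with it; moves with the shield.
- mark: Fixed black mark block 14 mm (along the fixture's x) x 16 x 5 mm on the scale ledge at the fixture's left side, just under the pointer's path. Origin at the centre of its underside, axes as the fixture's. It is set 35 to 65 mm out from where the pointer rests.
- dispenser: Bystander: white bottle, 56 mm across, about 130 mm tall, standing beside the fixture; origin at its underside.
- tape: Bystander: amber roll of tape, 76 mm across, 19 mm tall, lying flat; origin at its underside.
- driver: Bystander: screwdriver lying on the table.
- partsbin: Bystander: black open bin 100 x 80 x 40 mm; origin at its underside.
- stop: The stop block whose near face is stop_face: 12 (x) x 80 x 20 mm, origin at the centre of its underside.
Mind the look-alikes: they are no part of the job. What is meant by the carrier is not blue, orange or purple, and is the smaller of those in its own colour.

How it is judged (in metres and radians):
On the way, in this order (a step that is already met when the one before it is completed fails the run):
1. the carrier is seated against the stop while the shield is still back (x of carrier_front in the frame of stop_face between -0.003 and 0.003 m and angle between carrier's own z axis and vertical below 0.05 rad and value of joint shield below 0.01 m), for 0.2 s.
2. the shield is pulled out so that its pointer stands over the mark block, the carrier still seated (x of pointer in the frame of mark between -0.007 and 0.007 m and x of carrier_front in the frame of stop_face between -0.003 and 0.003 m and angle between carrier's own z axis and vertical below 0.05 rad), for 0.4 s.
At the end, for the whole second after the job is handed in: The gripper holds the shield still (fingers press on it with more than 4 N, under 10 mm/s) with its pointer within 7 mm of the middle of the mark block along the guides, and the carrier's leading face is within 3 mm of the stop, lying flat and at rest, through the last second (all of step 2 and velocity of joint shield between -0.01 and 0.01 m/s and contact force between the fingers and shield above 4 N and linear speed of carrier below 0.01 m/s); the arm keeps its last pose, push and grip.
It fails at once if the carrier is rammed against the stop (over 45 N) (contact force between carrier and stop above 45 N).
It fails at once if the dispenser bottle is shoved (over 30 mm) (distance of dispenser from where it was at the start of the episode above 0.03 m).
It fails at once if the roll of tape is shoved (over 30 mm) (distance of tape from where it was at the start of the episode above 0.03 m).
It fails at once if the screwdriver is shoved (over 30 mm) (distance of driver from where it was at the start of the episode above 0.03 m).
It fails at once if the parts bin is shoved (over 30 mm) (distance of partsbin from where it was at the start of the episode above 0.03 m).
It also fails if it takes over 51 s, if anything falls off the work surface, if the arm or the gripper's body presses on something with over 40 N, if the wrist force passes 120 N, or if a joint passes its speed limit or range.

## Working session

There is one attempt and no reset: what is moved stays moved. The work goes in short steps, each a Python script; the robot and the scene stay as the last script left them, time stands still between calls to the robot, and variables do not carry over. Pictures are saved under pics/ and viewed, at most 10 in all, crops included, and the job is handed in when it is done.

```bash
mkdir -p pics; ls; python3 - <<'E'
from plant import bot, claw, get_image, job, spotter
import cv2, pickle
d={}
for c in ["top","side"]:
    p=get_image(c); d[c]=p
    cv2.imwrite(f"pics/{c}0.png",p["pixels"][:,:,::-1])
    for n in ["fixture","carrier","carrier_back","shield_handle","pointer","mark","dispenser","tape","driver","partsbin","shield"]:
        try: r=spotter.look_for(p,n)
        except Exception as e: r=[]; print(n,e)
        print(c,n,[( [round(float(v)) for v in q["location"]],round(q["score"],2)) for q in r])
pickle.dump(d,open("d.pkl","wb"))
print(bot.current_clock(),bot.current_eef_rot(),bot.current_tcp_pos())
E
```

```text
pics
top fixture [([663, -50, 48], 0.7), ([633, -48, 46], 0.17)]
top carrier [([625, -455, 24], 0.89), ([326, -131, 22], 0.89), ([331, 111, 24], 0.75), ([538, -60, 30], 0.72), ([264, -385, 25], 0.61)]
top carrier_back [([337, 108, 15], 0.94), ([326, -134, 17], 0.86), ([258, -381, 27], 0.78), ([537, -60, 29], 0.77), ([625, -450, 24], 0.69)]
top shield_handle []
top pointer [([633, -50, 53], 0.81)]
top mark [([622, -239, 23], 0.52)]
top dispenser [([640, 145, 89], 0.84), ([507, 157, 19], 0.26)]
top tape [([506, 154, 21], 0.97)]
top driver [([621, -240, 20], 0.73)]
top partsbin [([464, -277, 6], 0.56)]
top shield [([634, -54, 41], 0.94), ([662, -50, 49], 0.29), ([636, 141, 87], 0.24)]
side fixture [([661, 2, 47], 0.78)]
side carrier [([255, -374, 24], 0.88), ([536, -56, 24], 0.83), ([620, -433, 25], 0.82), ([333, 116, 16], 0.73), ([328, -128, 13], 0.56)]
side carrier_back [([262, -368, 23], 0.81), ([535, -57, 28], 0.66), ([621, -432, 18], 0.62), ([324, -124, 14], 0.59), ([328, 122, 14], 0.55)]
side shield_handle [([635, -36, 46], 0.96)]
side pointer [([633, -41, 49], 0.89)]
side mark [([534, -56, 30], 0.16)]
side dispenser [([635, 162, 78], 0.72)]
side tape [([514, 156, 20], 0.76)]
side driver [([617, -233, 16], 0.87)]
side partsbin [([458, -288, 21], 0.84), ([617, -234, 19], 0.3)]
side shield [([633, -41, 48], 0.74)]
1.2 [6.44635150e-06 1.47355559e-01 9.89083584e-01 5.30195464e-05] [182.18949131 597.88066702 248.34547948]
```

View pics/top0.png

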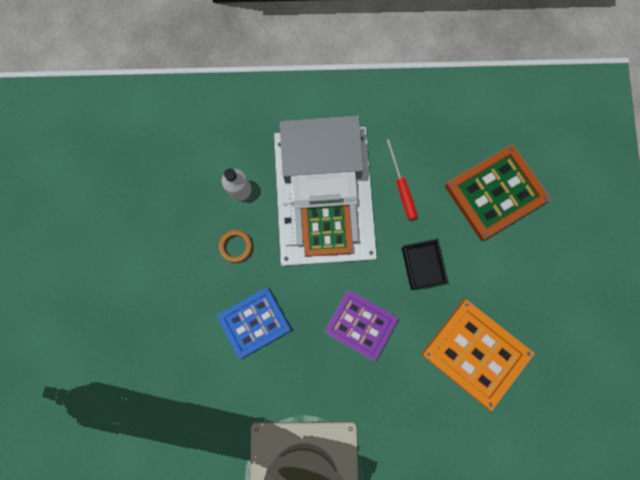

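View pics/side0.png

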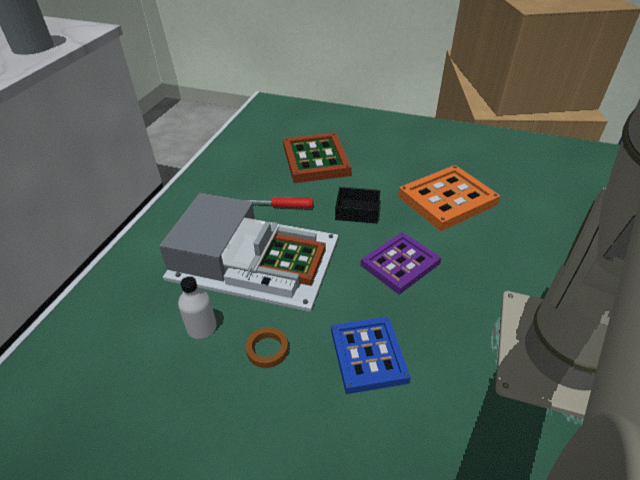

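The top view shows the fixture at (283–375, 118–264) with the reddish-brown carrier between its guides at (327,230). The mark is the black square near (288,220). The side view agrees, with the mark at (266,281) and the handle at (262,237). The large reddish-brown frame at upper right is a look-alike. Next I'll take a closer wrist view.

```bash
cat > h.py <<'E'
from plant import bot, claw, get_image, job, spotter
import numpy as np, cv2, pickle
from scipy.spatial.transform import Rotation as R
def quat(yaw, s=1):  # tool down, tool y along s*fixture x
    a=(yaw+s*np.pi/2)/2
    return [0,float(np.cos(a)),float(np.sin(a)),0]
def rot(q): return R.from_quat([q[1],q[2],q[3],q[0]]).as_matrix()
def cam(p,pos=None,q=None):
    if "origin" in p: return np.array(p["origin"]),np.array(p["rotation"])
    T=np.array(p["T_tool_cam"]); M=rot(q); return np.array(pos)+M@T[:3,3], M@T[:3,:3]
def ray(p,o,Rm,u,v,z):  # pixel -> world at height z
    d=Rm@np.linalg.inv(p["K"])@[u,v,1]; return o+d*(z-o[2])/d[2]
E
python3 - <<'E'
from h import *
d=pickle.load(open("d.pkl","rb")); p=d["top"]; o,Rm=cam(p)
for uv in [(283,264),(375,259),(366,128),(275,130)]: print(uv,ray(p,o,Rm,*uv,12).round(0))
T=None
for s in (1,-1):
    for pos in ([560,-50,330],[440,-60,34],[600,-50,68]):
        j=bot.inverse_kinematics(pos,quat(.06,s)); print(s,pos,None if j is None else np.round(j,2))
E
```

```text
Traceback (most recent call last):
  File "h.py", line 12, in ray
    d=Rm@np.linalg.inv(p["K"])@[u,v,1]; return o+d*(z-o[2])/d[2]
      ~~^~~~~~~~~~~~~~~~~~~~~~
ValueError: matmul: Input operand 1 has a mismatch in its core dimension 0, with gufunc signature (n?,k),(k,m?)->(n?,m?) (size 3 is different from 4)
```

```bash
sed -i 's/np.array(p\["rotation"\])$/rot(p["rotation"])/; s/return np.array(p\["origin"\]),np.array(p\["rotation"\])/return np.array(p["origin"]),rot(p["rotation"])/' h.py
python3 - <<'E'
from h import *
d=pickle.load(open("d.pkl","rb")); p=d["top"]; o,Rm=cam(p); print(p["rotation"],o)
for uv in [(283,264),(375,259),(366,128),(275,130)]: print(uv,ray(p,o,Rm,*uv,12).round(0))
T=None
for s in (1,-1):
    for pos in ([560,-50,330],[440,-60,34],[600,-50,68]):
        j=bot.inverse_kinematics(pos,quat(.06,s)); print(s,pos,None if j is None else np.round(j,2))
E
```

```text
[ 0.06558756 -0.69953912  0.70982149 -0.04996745] [ 319.12873128  -62.36805253 1198.77935656]
(283, 264) [467.  42.  12.]
(375, 259) [ 476. -169.   12.]
(366, 128) [ 792. -157.   12.]
(275, 130) [792.  61.  12.]
1 [560, -50, 330] [-0.67  0.19  0.79  1.53 -0.13  1.48  0.18]
1 [440, -60, 34] [-0.7   0.25  0.81  2.17 -0.25  0.81  0.32]
1 [600, -50, 68] [-0.58  0.55  0.76  1.75 -0.43  1.02  0.39]
-1 [560, -50, 330] None
-1 [440, -60, 34] [-1.    0.41  1.18  2.18 -0.51  0.87 -2.58]
-1 [600, -50, 68] [-0.82  0.77  1.16  1.76 -0.78  1.15 -2.5 ]
```

```bash
python3 - <<'E'
from h import *
q=quat(.048); bot.movep([560,-50,330],q)
pos=bot.current_tcp_pos(); qq=bot.current_eef_rot(); p=get_image("wrist"); print(p["T_tool_cam"],pos,bot.current_clock())
pickle.dump((p,pos,qq),open("w1.pkl","wb"))
cv2.imwrite("pics/w1.png",p["pixels"][:,:,::-1])
for n in ["carrier","carrier_back","shield_handle","pointer","mark"]:
    print(n,[( [round(float(v)) for v in r["location"]],round(r["score"],2)) for r in spotter.look_for(p,n)])
E
```

```text
[[-7.33385525e-05 -9.62875537e-01 -2.69945725e-01  6.81704137e+01]
 [ 9.99999883e-01  5.86592643e-05 -4.80911911e-04  1.10369451e-01]
 [ 4.78893132e-04 -2.69945729e-01  9.62875420e-01 -1.26550987e+02]
 [ 0.00000000e+00  0.00000000e+00  0.00000000e+00  1.00000000e+00]] [560.15736968 -48.83768998 329.79255517] 3.9167
carrier [([326, -127, 13], 0.8), ([336, 107, 14], 0.77), ([542, -53, 26], 0.65), ([264, -442, 24], 0.57), ([634, -342, 11], 0.56), ([626, -44, 45], 0.36)]
carrier_back [([330, -124, 19], 0.93), ([263, -440, 24], 0.84), ([541, -57, 28], 0.71), ([336, 107, 17], 0.59), ([635, -344, 7], 0.51), ([620, -232, 24], 0.43)]
shield_handle [([631, -45, 45], 0.69)]
pointer [([625, -44, 50], 0.62)]
mark [([566, 32, 36], 0.67)]
```

View pics/w1.png

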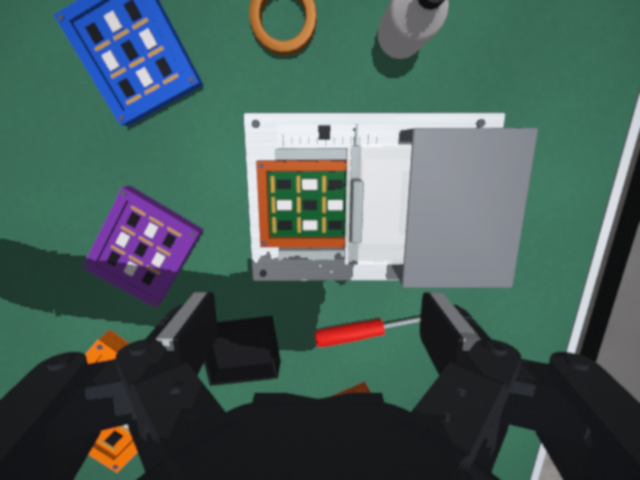

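The wrist view shows the carrier at (258–347, 160–248), with its near edge at about u=260. The handle is at (357,210), the pointer at (357,128) and the mark at (324,131). I'll enlarge it for accurate pixels.

```bash
python3 - <<'E'
from h import *
p,pos,qq=pickle.load(open("w1.pkl","rb"))
c=p["pixels"][105:290,235:415,::-1]; cv2.imwrite("pics/w1z.png",cv2.resize(c[:148],None,fx=4,fy=4,interpolation=cv2.INTER_CUBIC))
E
```

```text
(no output)
```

View pics/w1z.png

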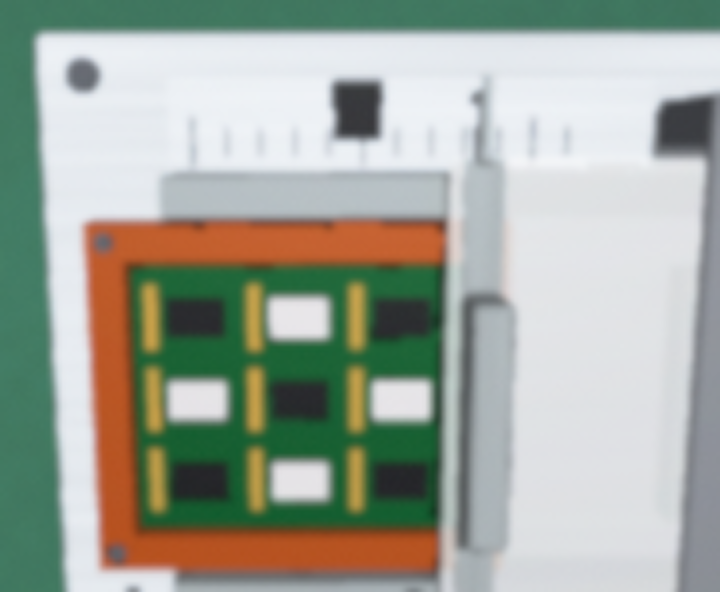

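```bash
python3 - <<'E'
from h import *
p,pos,qq=pickle.load(open("w1.pkl","rb")); o,Rm=cam(p,pos,qq); print(o,p["K"][0,0])
P=lambda u,v,z: ray(p,o,Rm,u,v,z)
z4=lambda a,b:(235+a/4,105+b/4)
for n,uv,z in [("plateNL",z4(36,34),12),("plateNR",(254,281),12),("plateFL",(504,114),12),("hand",z4(490,428),82),("hand_a",z4(495,303),82),("hand_b",z4(487,552),82),
  ("mark",z4(358,109),36),("ptr_tip",z4(488,80),44),("ptr_base",z4(484,155),44),("cbL",z4(85,225),32),("cbR",z4(102,570),32),("hoodNL",(414,128),83),("hoodNR",(403,287),83)]:
    print(n,P(*uv,z).round(1))
D=p["depth"]; K=p["K"]
for n,(a,b) in [("mark",(358,109)),("ledge",(230,100)),("hand",(490,428)),("carrier",(100,300)),("ptr",(487,120))]:
    u,v=z4(a,b); d=D[int(v),int(u)]; w=o+Rm@(np.linalg.inv(K)@[u,v,1])*d; print(n,w.round(1))
E
```

```text
[556.90241534  19.2462008  456.34830891] 342.6254842197174
plateNL [464.7  48.1  12. ]
plateNR [ 476.9 -172.    12. ]
plateFL [782.2  63.4  12. ]
hand [604.4 -53.5  82. ]
hand_a [602.9 -19.   82. ]
hand_b [606.4 -89.3  82. ]
mark [563.8  30.5  36. ]
ptr_tip [600.4  40.1  44. ]
ptr_base [600.9  19.4  44. ]
cbL [483.2  -7.   32. ]
cbR [ 488.9 -116.1   32. ]
hoodNL [655.6  38.1  83. ]
hoodNR [ 665.1 -140.2   83. ]
mark [563.7  30.3  42.4]
ledge [526.4  31.1  37.7]
hand [604.2 -53.2  83.4]
carrier [488.1 -29.2  33.1]
ptr [600.3  29.   50.1]
```

```bash
cat >> h.py <<'E'
YAW=.05; Q=quat(YAW); E=np.array([np.cos(YAW),np.sin(YAW),0]); N=np.array([-E[1],E[0],0]); Z=np.array([0,0,1.])
W=lambda a,z,n=-84.5: [float(v) for v in a*E+n*N+z*Z]
def st(): t=np.array(bot.current_tcp_pos()); return [round(float(v),1) for v in (t@E,t@N,t[2])],"F",round(float(np.array(bot.current_force())@E),1),"t",round(bot.current_clock(),1)
E
python3 - <<'E'
from h import *
claw.gripper_to(0)
bot.movep(W(450,120),Q); bot.servo_line(W(450,36)); print(st())
print(bot.servo_line(W(545,36),velocity=25,force_limit=11)); print(st())
for _ in range(3): bot.sleep(.15); print(st())
E
```

```text
([450.9, -84.8, 36.8], 'F', 0.1, 't', 6.6)
True
([520.5, -84.6, 35.4], 'F', -0.2, 't', 9.1)
([520.4, -84.5, 35.3], 'F', -0.4, 't', 9.3)
([520.1, -84.5, 35.2], 'F', 0.6, 't', 9.4)
([520.0, -84.5, 35.2], 'F', 0.1, 't', 9.6)
```

```bash
python3 - <<'E'
from h import *
for i in range(3):
    print(bot.servo_line(W(545,36),velocity=15,force_limit=[12,12,14][i])); print(st()); bot.sleep(.3); print(st())
a=(np.array(bot.current_tcp_pos())@E)
bot.servo_line(W(a-12,36)); bot.servo_line(W(a-12,130)); bot.movep(W(540,330),Q)
pos=bot.current_tcp_pos(); qq=bot.current_eef_rot(); p=get_image("wrist"); pickle.dump((p,pos,qq),open("w2.pkl","wb"))
cv2.imwrite("pics/w2.png",p["pixels"][:,:,::-1]); print(st())
E
```

```text
True
([520.4, -84.5, 34.6], 'F', 0.7, 't', 10.1)
([520.2, -84.5, 34.4], 'F', 0.2, 't', 10.4)
True
([520.4, -84.5, 34.0], 'F', 0.7, 't', 10.9)
([520.2, -84.4, 33.7], 'F', 0.4, 't', 11.2)
True
([520.4, -84.4, 33.3], 'F', 0.1, 't', 11.7)
([520.2, -84.3, 33.1], 'F', -0.8, 't', 12.0)
([539.4, -84.1, 328.3], 'F', -0.1, 't', 13.9)
```

View pics/w2.png

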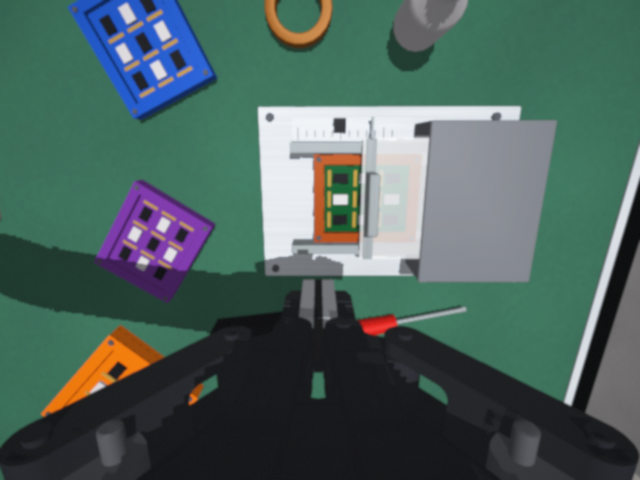

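```bash
python3 - <<'E'
from h import *
p,pos,qq=pickle.load(open("w2.pkl","rb")); o,Rm=cam(p,pos,qq)
for n,u,v,z in [("cbL",314,154,32),("cbR",316,243,32),("hand",373,205,82),("mark",339.5,125.5,42),("ptr",372,122,46),("plateNL",259,108,12),("plateNR",265.5,276,12)]:
    w=ray(p,o,Rm,u,v,z); print(n,round(w@E,1),round(w@N,1))
I=p["pixels"]; print(I[185,300:330].tolist())
E
```

```text
cbL 534.4 -30.1
cbR 536.7 -141.5
hand 599.9 -83.0
mark 563.9 2.0
ptr 600.4 5.6
plateNL 467.5 23.5
plateNR 466.4 -195.2
[[234, 239, 243], [234, 239, 242], [234, 238, 242], [234, 239, 242], [234, 238, 243], [234, 238, 242], [234, 238, 242], [234, 238, 242], [234, 238, 242], [234, 238, 242], [233, 237, 241], [228, 232, 237], [211, 213, 219], [185, 166, 164], [181, 120, 104], [189, 98, 60], [194, 93, 46], [194, 93, 44], [194, 93, 44], [195, 93, 45], [194, 93, 44], [194, 93, 45], [190, 92, 43], [173, 92, 46], [131, 94, 50], [80, 100, 55], [76, 110, 60], [123, 129, 66], [167, 148, 72], [178, 153, 73]]
```

Carrier's back face is at 535.5 and the fingers hit a hard stop at the same place each time. That puts the stop at fixture x≈40, which is within range, so it's seated. Next I'll grip the handle.

```bash
python3 - <<'E'
from h import *
claw.gripper_to(42)
bot.movep(W(600.3,140,-83.8),Q); print(st())
print(bot.servo_line(W(600.3,70,-83.8),velocity=80,force_limit=15)); print(st())
claw.gripper_to(0); bot.sleep(.3); print(st(),bot.current_opening(),bot.current_gripper_force())
a,n,z=[np.array(bot.current_tcp_pos())@v for v in (E,N,Z)]
bot.servo_line(W(a-36.4,z,n),velocity=30); bot.sleep(.4); print(a,st(),bot.current_opening(),bot.current_gripper_force())
pos=bot.current_tcp_pos(); qq=bot.current_eef_rot(); p=get_image("wrist"); pickle.dump((p,pos,qq),open("w3.pkl","wb"))
cv2.imwrite("pics/w3.png",p["pixels"][:,:,::-1])
s=get_image("side"); t=get_image("top"); pickle.dump((s,t),open("st3.pkl","wb"))
c=cv2.resize(s["pixels"][190:310,160:340,::-1],None,fx=4,fy=4,interpolation=cv2.INTER_CUBIC); cv2.imwrite("pics/s3.png",c)
E
```

```text
([600.9, -84.1, 141.5], 'F', 0.4, 't', 15.2)
False
([600.6, -84.0, 70.5], 'F', 0.6, 't', 16.2)
([600.8, -83.8, 70.5], 'F', 0.2, 't', 16.9) 11.094684481455241 60.44910907745361
600.8121754762303 ([565.5, -83.9, 70.6], 'F', 8.4, 't', 18.6) 11.12506786310248 59.10274922847748
```

View pics/w3.png

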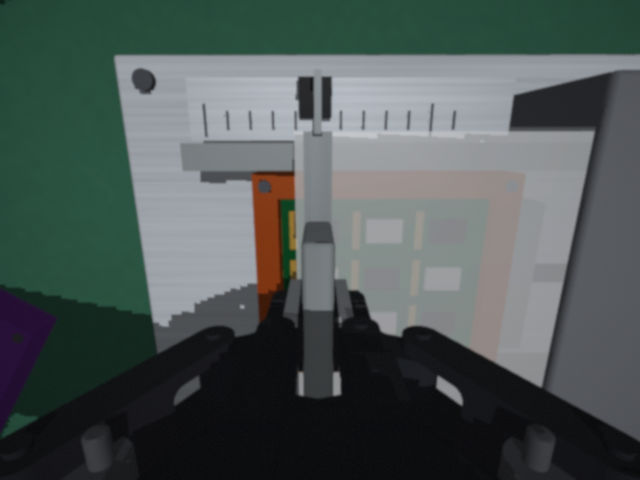

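View pics/s3.png

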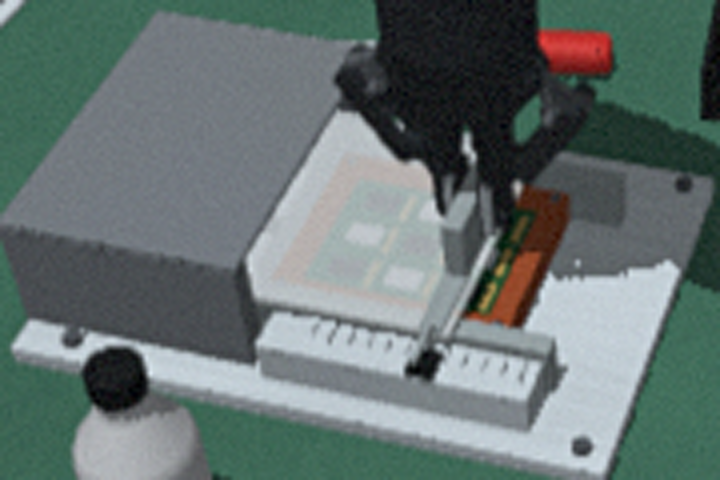

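In the wrist view the pointer (u≈318) stands over the mark (299–331, middle 315), about 1.3 mm short. I'll pull that last bit, check the carrier and hand in.

```bash
python3 - <<'E'
from h import *
def chk(n,f):
    p,pos,qq=f; o,Rm=cam(p,pos,qq); I=p["pixels"].astype(int)
    return o,Rm
p,pos,qq=pickle.load(open("w3.pkl","rb")); o,Rm=cam(p,pos,qq)
for n,u,v,z in [("cb",252.5,175,32),("cb2",258,290,32),("plateNL",116,56,12),("mark",315,98,42),("ptr",318,90,46)]:
    w=ray(p,o,Rm,u,v,z); print(n,round(w@E,1),round(w@N,1))
a,n,z=[np.array(bot.current_tcp_pos())@v for v in (E,N,Z)]
bot.servo_line(W(a-2.3,z,n),velocity=10); bot.sleep(.8); print(st(),bot.current_gripper_force())
p=get_image("wrist"); I=p["pixels"].astype(int).sum(2); print(I[98,292:340].tolist())
E
```

```text
cb 534.6 -30.9
cb2 534.4 -90.2
plateNL 467.2 24.6
mark 564.4 2.1
ptr 565.7 4.7
([564.4, -83.9, 70.6], 'F', 9.7, 't', 19.8) 59.09322917461395
[546, 545, 547, 547, 542, 507, 417, 314, 254, 196, 146, 125, 124, 123, 127, 124, 121, 123, 124, 115, 128, 222, 337, 402, 422, 425, 424, 422, 392, 315, 212, 146, 127, 129, 129, 127, 129, 127, 125, 129, 161, 286, 441, 529, 554, 557, 558, 560]
```

```bash
python3 -c "
from h import *
print(job.hand_in())"
```

```text
the job is handed in; nothing more can be done
None
```

The job is handed in: the carrier came up against the hidden stop at light force (12–14 N trip limit), and the gripper is still holding the shield with its pointer about 0.6 mm from the middle of the mark; no verdict came back.

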